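# Pump down and cap a vacuum food box

### The job

Seal the vacuum food box: push the pump plunger on its lid down to its stop, then fetch the loose black valve cap and press it straight down onto the steel valve stud until it clicks and sits flat on its seat. Do not let go and do not ease off: the job finishes with you still pressing the snapped-on cap down firmly with the gripper. Leave the red-lidded jar, the salt shaker and the mug where they stand.

Things in the scene. Friction and masses are not known exactly. Their poses are not given: they have to be found in the camera images.
- vacuum_box: White box, grey lid 104 x 156 mm (own x, y), too heavy to shift; origin at the centre of its underside, on the work surface. Flat lid top 92 mm up. On the lid, 80 mm apart: pump plunger at own (0, +40 mm), valve stud at own (0, -40 mm). It may stand at either side of the work and at any yaw.
- stud_seat (a point): Centre of the flat top of the round steel seat (45 mm across, 100 mm above the work surface) that the cap must sit on; axes as the box. A steel stud rises from it: 19 mm thick, 20 mm tall, the top 6.5 mm tapering to 8 mm. Four sprung steel balls bulge from its side 9 mm above the seat, to 26.4 mm across. No other part of the lid but the plunger stands higher than the stud.
- plunger_top (a point): Centre of the top of the pump plunger: a black button 38 mm across and 14 mm thick on a thin stem. With the plunger up it is 132 mm above the work surface. It moves with the plunger.
- pump_plunger (a joint): Plunger travel in m: 0 up, 0.014 down at the stop. A spring pushes it back: 3 N at the top, 7.5 N at the stop; let go, it rises again.
- valve_cap: Loose round black ribbed cap, an upside-down cup 43 mm across, 29 mm tall, 35 g; origin at the centre of its open underside, z up; starts upright on the work surface. Mouth 22 mm wide, inside 30 mm wide, 22 mm deep. Lowered on the stud it stops on the balls with its origin about 13 mm above stud_seat; about 5 to 15 N snaps it past them, the force drops, and its origin ends on stud_seat.
- jar: Glass jar with a red lid, 65 mm across, 86 mm tall, bystander; origin under its centre.
- shaker: Small salt shaker, 44 mm across, 90 mm tall, bystander; origin under its centre.
- mug: Mug with a diamond pattern, 83 x 116 x 94 mm, bystander; origin under its centre.
Things that resemble listed ones, but are neither listed nor needed, are in the scene too. Of the things like the valve_cap, leave any that is blue, orange or purple; of the rest the smaller one is meant.

How it is judged:
By the outcome, as a careful person would: the job done as asked, in the order asked, and still so for the second after the job is handed in, while the arm keeps its last pose, push and grip.
It also fails if it takes over 45 s, if anything falls off the work surface, if the arm or the gripper's body presses on something with over 40 N, if the wrist force passes 120 N, or if a joint passes its speed limit or range.

### The arm

A 6-joint arm with a two-finger parallel gripper is mounted at the origin on a cart in front of the work surface, level with it; the furniture and walls round the work are solid. World frame = base frame: x ahead of the robot, y to its left, z up, the work surface at z = 0. Lengths are in m, angles in rad, forces in N, time in s.
With the tool pointing down it reaches from about 0.3 to 0.875 m from the base axis. Payload 6.4 kg.
Tool frame: the origin (TCP) lies on the centre line of the jaws, within the pads' length; the fingertips stand 25 mm ahead of it and the grasp point (between the pads) lies 6 mm ahead of it (ctrl.tip_reach is the distance from the TCP to the fingertips, in m); z points along the fingers, y is the line along which they close (so a half turn about z gives the same grasp; the last joint's range is limited). The gripper opens to 85 mm and grips with 20 to 120 N. Pads are 22 mm wide; open, the fingers measure 114 mm over their backs; the gripper's body (76 mm by 85 mm) begins 54 mm behind the grasp point. The pads swing forward as they close: fully open they stand 13 mm farther back than shut.
Start: joints at [-1.334, 0.181, 1.607, -0, 1.354, -0.206], TCP at [0.246, -0.52, 0.256] pointing down, gripper open.
Joint ranges: [-2.99, 2.99], [-0.89, 2.07], [0.3, 2.58], [-1.14, 4.28], [0, 2.63], [-3.12, 3.12]. Speed limits (rad/s): [2.57, 2.57, 3.01, 3.14, 3.14, 3.14].

### API

Orientations are given as a unit quaternion [w, x, y, z].
In Python, from bench import ctrl gives the robot as it stands.
- The arm moves only by the tool servo_tool, never from a script. Its argument "motion" is a list that holds one entry, the list of rows, each a list of 5 numbers: the shift along the tool's x, y, z in cm, then the turn about the tool's z in degrees, then the closure, from -1 (fully open) to 1 (shut). In form: [[[dx, dy, dz, twist, claw], ...]]. A call has 1 to 5 rows; each row is the pose to reach, as a shift and turn from the pose commanded when the call began, along the tool's axes at that moment; what a row does not reach only later rows make up. A row lasts 1/10 s, in which the tool goes at most 50 mm and 8.59 degrees, less where a joint would pass 70% of its speed; a pose out of reach is approached as far as the arm can. A call with a gripper value outside its range is refused whole. The fingers move at their own pace and stop on an object; the grip force is fixed at half the most. Time passes only in rows, so rows that repeat a pose let the fingers close. It gives the time, the measured TCP pose, the force, the opening and the grip force at its end, in the units of the state.
- ctrl.get_obs(): the state, without advancing time (a new reading comes with each control period).
- ctrl.camera(name): name is "side" or "top" or "wrist"; returns a dict with "pixels" (420x560x3 uint8, red, green, blue), "depth" (420x560 float32, m along the optical axis (not along the pixel's ray), 0 where there is no reading), "fx", "fy", "cx", "cy" (pixels), "R" (3x3) and "t" (3): a world point X has camera coordinates R X + t; the wrist camera has in their place "hand_eye" (4x4, takes a point from camera to tool coordinates, whose origin is the TCP and whose axes are the flange's). Camera axes: x right, y down, z forward; pixel columns grow to the right and rows downward; lengths in m; the calibration is good to about 2 mm. The wrist camera is an equidistant fisheye: a pixel r from the principal point sees the ray r / f radians off the axis. A picture is of the moment at which its call begins: read the wrist's pose just before it.
- ctrl.hand_in(): hands the job in; it is judged then, once.
The state is a dict: "time_s": time; "q": joint angles; "dq": joint speeds; "joint_efforts": joint torques, N m; "eef_pos": TCP position; "eef_rot": TCP orientation; "wrist_force": force on the tool from outside, world axes, zero at the start; "torque": the same for the moment, N m; "opening": opening from 0.0 (shut) to 1.0 (fully open); "grasp_force": force on a finger pad.
Only numpy, scipy, OpenCV 4.12 (cv2) and the standard library are available. Lean on these libraries where they do the work, as an engineer would, in place of code of your own. Each camera call takes 0.05 s, during which the arm holds its last target. There are 200 camera calls.

## Working session

There is one attempt and no reset: what is moved stays moved. The work goes in short steps, Python scripts to look and compute and a tool call to move; the robot and the scene stay as the last step left them, time stands still between calls to the robot, and variables do not carry over. Pictures are saved under pics/ and viewed, at most 10 in all, crops included, and the job is handed in when it is done.

Besides the shell and the picture viewer there is one more tool, called after "Emit:" as name([rows], argument=value, ...), one row to a line, values as JSON. servo_tool: Moves the arm, as the interface text tells. Its arguments: {"type":"object","properties":{"motion":{"type":"array"}},"required":["motion"]}

```bash
mkdir -p pics; ls; cat > h.py <<'E'
import numpy as np, cv2
from bench import ctrl
def shot(n,name):
    c=ctrl.camera(n); cv2.imwrite(f'pics/{name}.png',c['pixels'][:,:,::-1]); np.savez(f'pics/{name}.npz',**c); return c
def load(name): return dict(np.load(f'pics/{name}.npz'))
def world(c,u,v,d=None):
    if d is None: d=c['depth'][int(v),int(u)]
    p=np.array([(u-c['cx'])/c['fx']*d,(v-c['cy'])/c['fy']*d,d])
    return c['R'].T@(p-c['t'])
def cloud(c):
    d=c['depth']; v,u=np.indices(d.shape)
    P=np.stack([(u-c['cx'])/c['fx']*d,(v-c['cy'])/c['fy']*d,d],-1)
    W=(P-c['t'])@c['R']; W[d==0]=np.nan
    return W
E
python3 - <<'E'
from h import *
a=shot('top','top1');b=shot('side','side1')
print(ctrl.get_obs())
print(a['fx'],a['R'],a['t'])
E
```

```text
pics
{'time_s': 0.1, 'q': array([-1.33433694e+00,  1.81459813e-01,  1.60791017e+00,  2.52879263e-05,
        1.35380300e+00, -2.06303276e-01]), 'dq': array([-0.00042716, -0.00143944, -0.00235848,  0.00025202, -0.00026831,
        0.00051712]), 'joint_efforts': array([ 5.70105949e-04, -4.45875943e+01, -3.52234590e+01, -1.67591365e-04,
        4.17841235e-03, -9.92041862e-06]), 'eef_pos': array([ 0.24626279, -0.51908927,  0.25547707]), 'eef_rot': array([-7.90263163e-04,  9.75595366e-01,  2.19574720e-01,  4.30164743e-07]), 'wrist_force': array([ 0.12527887, -0.42839087, -0.28482136]), 'torque': array([ 0.0247268 ,  0.00455024, -0.01415069]), 'grasp_force': 0.0, 'opening': 1.0053780463202258}
444.03920928003566 [[ 0.0182562  -0.99952403 -0.02486806]
 [-0.98760066 -0.0141485  -0.15634817]
 [ 0.15592191  0.02741404 -0.98738889]] [-4.79595174e-04  5.72652436e-01  8.67309132e-01]
```

View pics/top1.png

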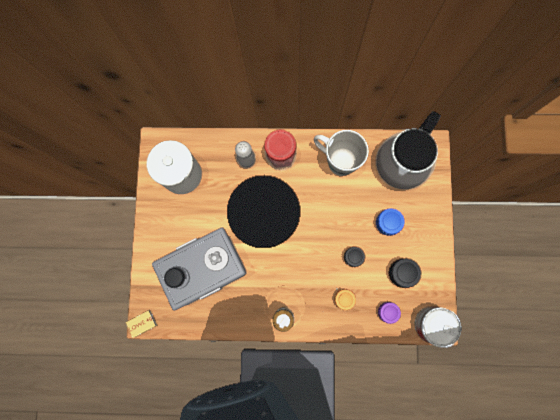

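View pics/side1.png

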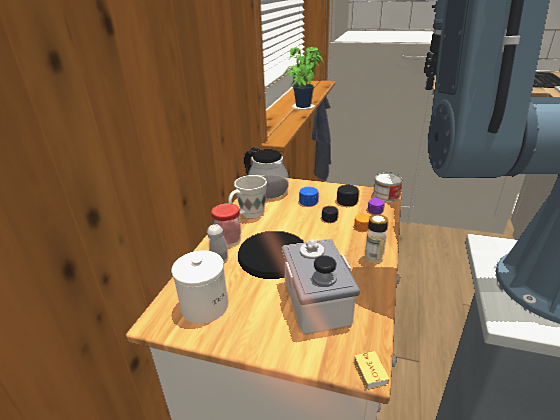

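The top view shows the box at (199,268), with its plunger at (175,277) and its stud at (215,258). There are five cap-like things: blue (390,222), orange (345,300), purple (390,313), large black (405,272) and small black (354,257). The small black one fits, because it isn't an excluded colour and is the smaller of the two black ones. I'll confirm with a crop and measure.

```bash
python3 - <<'E'
from h import *
c=load('top1'); im=c['pixels'][:,:,::-1]
A=cv2.resize(im[235:305,325:435],None,fx=5,fy=5,interpolation=2)
B=cv2.resize(im[220:320,145:255],None,fx=5,fy=5,interpolation=2)
cv2.imwrite('pics/crop1.png',cv2.resize(np.vstack([A,B]),None,fx=.7,fy=.7))
W=cloud(c)
def blob(u0,u1,v0,v1,z0,z1,n):
    P=W[v0:v1,u0:u1].reshape(-1,3); P=P[(P[:,2]>z0)&(P[:,2]<z1)]
    x=P[:,:2].astype(np.float32); (m,r)=cv2.minEnclosingCircle(x)
    print(n,len(P),'mean',P.mean(0).round(4),'circ',np.round(m,4),round(r*1000,1),'rect',cv2.minAreaRect(x)); 
blob(335,372,240,275,.022,.04,'small'); blob(385,425,255,292,.015,.06,'big')
blob(155,195,255,300,.122,.15,'plunger')
blob(195,240,235,280,.094,.103,'seat'); blob(195,240,235,280,.108,.13,'stud')
blob(145,255,220,320,.086,.098,'lid')
print(W[277,175],W[258,215],W[257,354],W[320,300])
E
```

```text
small 332 mean [ 0.4856 -0.1427  0.0291] circ [ 0.4856 -0.1434] 21.6 rect ((0.4857670068740845, -0.14294682443141937), (0.04144082963466644, 0.04053567349910736), 68.2010498046875)
big 765 mean [ 0.4537 -0.2421  0.0397] circ [ 0.4542 -0.2447] 31.0 rect ((0.4540794789791107, -0.24445132911205292), (0.05887779965996742, 0.05938316509127617), 2.244039297103882)
plunger 343 mean [0.4354 0.1997 0.1322] circ [0.4356 0.2008] 18.9 rect ((0.4356006383895874, 0.2004057765007019), (0.03638402000069618, 0.0360964834690094), 54.07539367675781)
seat 1160 mean [0.4703 0.1344 0.0968] circ [0.4734 0.1331] 54.4 rect ((0.4756883978843689, 0.12940196692943573), (0.08489163219928741, 0.08456376194953918), 2.777925968170166)
stud 124 mean [0.4729 0.1293 0.1161] circ [0.4732 0.1305] 13.0 rect ((0.4731315076351166, 0.1304531693458557), (0.021471619606018066, 0.02148442529141903), 31.418306350708008)
lid 3520 mean [0.4537 0.1637 0.094 ] circ [0.4543 0.1653] 90.7 rect ((0.4543815851211548, 0.16596534848213196), (0.1103515699505806, 0.15639309585094452), 27.937219619750977)
[0.43558112 0.19757181 0.13457691] [0.47192818 0.12840182 0.12063746] [ 0.48341428 -0.14144095  0.02931171] [ 0.35321233 -0.0328201   0.00342832]
```

View pics/crop1.png

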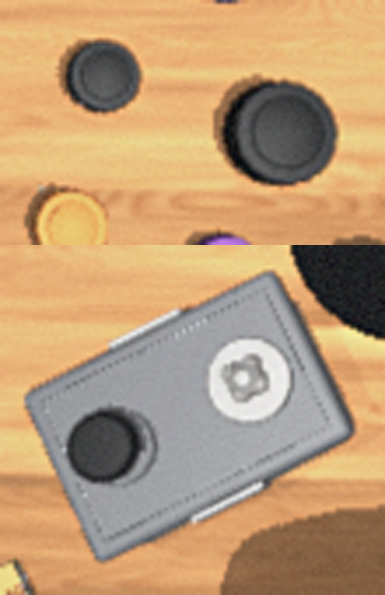

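The crop confirms the small black cap at (354,257), about 43 mm across, centred at world (0.4855,-0.143). I measure the stud at (0.4725,0.130) and the plunger at (0.4355,0.2005). Next I'll move to the plunger with the gripper shut.

Emit:
servo_tool([
  [[3.2,-3.8,0,0,1],[6.4,-7.6,0,0,1],[9.6,-11.4,0,0,1],[12.8,-15.2,0,0,1],[16,-19,0,0,1]],
])

```text
time_s: 0.6
eef_pos: [0.3095, -0.2773, 0.2558]
eef_rot: [-0.0, 0.976, 0.219, -0.0]
wrist_force: [1.4, 0.2, 0.7]
opening: 0.144
grasp_force: 0.0
```

Emit:
servo_tool([
  [[3.2,-3.8,0,0,1],[6.4,-7.6,0,0,1],[9.6,-11.4,0,0,1],[12.8,-15.2,0,0,1],[16,-19,0,0,1]],
])

```text
time_s: 1.1
eef_pos: [0.3726, -0.0371, 0.2563]
eef_rot: [0.0, 0.976, 0.219, 0.0]
wrist_force: [1.9, -0.2, -0.3]
opening: -0.001
grasp_force: 0.0
```

Emit:
servo_tool([
  [[3.2,-3.8,0,0,1],[6.4,-7.6,0,0,1],[9.6,-11.4,0,0,1],[12.8,-15.2,0,0,1],[16,-19,0,0,1]],
])

```text
time_s: 1.6
eef_pos: [0.4357, 0.2035, 0.2561]
eef_rot: [0.0, 0.976, 0.22, 0.0]
wrist_force: [0.7, -0.8, 0.2]
opening: -0.0
grasp_force: 0.0
```

```bash
cat >> h.py <<'E'
from scipy.spatial.transform import Rotation as Ro
def rot(o): w,x,y,z=o['eef_rot']; return Ro.from_quat([x,y,z,w])
def to(p):
    o=ctrl.get_obs(); R=rot(o); d=np.array(p)-o['eef_pos']
    print('t',round(o['time_s'],2),'pos',o['eef_pos'].round(4),'F',o['wrist_force'].round(1),'op',round(o['opening'],3),'g',round(o['grasp_force'],1),'yaw x',np.degrees(np.arctan2(*R.apply([1,0,0])[[1,0]])).round(1),'z',R.apply([0,0,1]).round(3),'reach',ctrl.tip_reach)
    print('shift cm',(R.inv().apply(d)*100).round(2))
E
python3 -c "
from h import *
to([.4355,.2003,.165])"
```

```text
t 1.6 pos [0.4357 0.2035 0.2561] F [ 0.7 -0.8  0.2] op -0.0 g 0.0 yaw x 25.4 z [ 0. -0. -1.] reach 0.025
shift cm [-0.15  0.27  9.11]
```

Emit:
servo_tool([
  [[-0.15,0.3,4,0,1],[-0.15,0.3,7.5,0,1],[-0.15,0.3,9.1,0,1],[-0.15,0.3,9.7,0,1],[-0.15,0.3,10.3,0,1]],
])

```text
time_s: 2.1
eef_pos: [0.4355, 0.1978, 0.1532]
eef_rot: [-0.0, 0.976, 0.22, -0.001]
wrist_force: [-3.1, -0.4, 4.7]
opening: -0.002
grasp_force: 2.2
```

Emit:
servo_tool([
  [[0,0,0.3,0,1],[0,0,0.6,0,1],[0,0,0.7,0,1],[0,0,0.8,0,1],[0,0,0.8,0,1]],
])

```text
time_s: 2.6
eef_pos: [0.4361, 0.1978, 0.1464]
eef_rot: [-0.0, 0.976, 0.219, 0.001]
wrist_force: [-4.9, -0.3, 6.3]
opening: 0.001
grasp_force: 2.8
```

Emit:
servo_tool([
  [[0,0,0.15,0,1],[0,0,0.3,0,1],[0,0,0.4,0,1],[0,0,0.5,0,1],[0,0,0.5,0,1]],
])

```text
time_s: 3.1
eef_pos: [0.4364, 0.1978, 0.1429]
eef_rot: [0.0, 0.976, 0.22, 0.001]
wrist_force: [-10.5, -2.0, 18.3]
opening: -0.004
grasp_force: 9.0
```

The plunger bottomed out: the TCP is at 0.1429, as expected, and the force has jumped to 18 N. I'll lift and fetch the cap.

Emit:
servo_tool([
  [[0,0,-4,0,1],[0,0,-8,0,1],[-1.6,5,-8,0,0.2],[-3,9.5,-8,0,-0.5],[-4.5,14,-8,0,-0.5]],
])

```text
time_s: 3.6
eef_pos: [0.4563, 0.0503, 0.2221]
eef_rot: [0.001, 0.975, 0.22, 0.002]
wrist_force: [1.6, -0.5, -0.3]
opening: 0.504
grasp_force: 0.0
```

Emit:
servo_tool([
  [[-1.4,4.6,0,0,-0.5],[-2.8,9.2,0,0,-0.5],[-4.2,13.8,0,0,-0.5],[-5.6,18.8,0,0,-0.5],[-5.6,18.8,0,0,-0.5]],
])

```text
time_s: 4.1
eef_pos: [0.4864, -0.1481, 0.2218]
eef_rot: [0.002, 0.976, 0.217, 0.001]
wrist_force: [0.9, 0.7, 0.8]
opening: 0.751
grasp_force: 0.0
```

```bash
python3 -c "
from h import *
to([.4855,-.143,.03])
shot('wrist','w1'); c=shot('side','side2'); cv2.imwrite('pics/s2.png',cv2.resize(c['pixels'][150:350,200:440,::-1],None,fx=2.5,fy=2.5))"
```

```text
t 4.1 pos [ 0.4864 -0.1481  0.2218] F [0.9 0.7 0.8] op 0.751 g 0.0 yaw x 25.0 z [ 0.004 -0.004 -1.   ] reach 0.025
shift cm [ 0.1  -0.61 19.18]
```

View pics/w1.png

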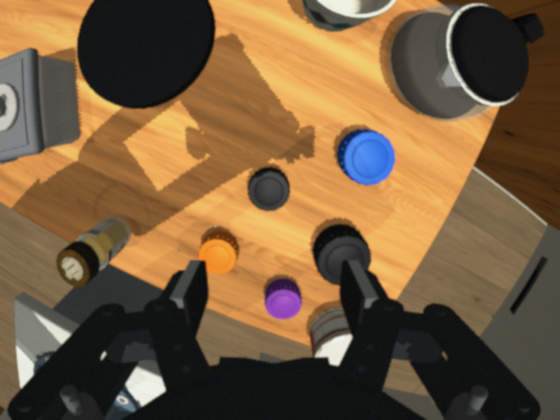

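The wrist view shows the small cap at (269,188), clear of its neighbours and lined up with the jaws. I'll check its position with the fisheye model.

```bash
cat >> h.py <<'E'
def wpix(c,u,v,z,o):
    dx,dy=u-c['cx'],v-c['cy']; r=np.hypot(dx,dy); th=r/c['fx']
    ray=np.array([np.sin(th)*dx/r,np.sin(th)*dy/r,np.cos(th)]); H=c['hand_eye']; R=rot(o)
    d=R.apply(H[:3,:3]@ray); p=R.apply(H[:3,3])+o['eef_pos']; s=(z-p[2])/d[2]; return p+s*d
E
python3 - <<'E'
from h import *
c=load('w1');o=ctrl.get_obs()
print(wpix(c,269,184,.029,o),wpix(c,341,250,.04,o),c['hand_eye'].round(3))
g=c['pixels'][150:230,235:305].max(2)
n,l,s,ce=cv2.connectedComponentsWithStats((g<75).astype(np.uint8)); print(s,ce+[235,150])
E
```

```text
[ 0.4900567  -0.13535143  0.029     ] [ 0.46193404 -0.22913854  0.04      ] [[ 0.001 -0.956 -0.293  0.074]
 [ 1.     0.001 -0.001 -0.001]
 [ 0.001 -0.293  0.956 -0.117]
 [ 0.     0.     0.     1.   ]]
[[   0    0   70   80 4354]
 [  14   17   40   42 1246]] [[269.97749196 189.81097841]
 [267.83146067 188.41332263]]
```

Emit:
servo_tool([
  [[0.1,-0.4,4,0,-0.5],[0.1,-0.4,8,0,-0.5],[0.1,-0.4,12,0,-0.5],[0.1,-0.4,12,0,-0.5],[0.1,-0.4,12,0,-0.5]],
])

```text
time_s: 4.7
eef_pos: [0.4843, -0.1366, 0.1009]
eef_rot: [-0.0, 0.975, 0.22, -0.0]
wrist_force: [1.2, 0.0, 0.4]
opening: 0.747
grasp_force: 0.0
```

```bash
python3 - <<'E'
from h import *
o=ctrl.get_obs(); to([.4855,-.142,.03]); c=shot('wrist','w2')
g=c['pixels'].max(2)
n,l,s,ce=cv2.connectedComponentsWithStats((g<75).astype(np.uint8)); print([(a,b) for a,b in zip(s.tolist(),ce.round().tolist()) if a[4]>300])
E
```

```text
t 4.7 pos [ 0.4843 -0.1366  0.1009] F [1.2 0.  0.4] op 0.747 g 0.0 yaw x 25.5 z [-0.001  0.001 -1.   ] reach 0.025
shift cm [-0.12  0.54  7.09]
[([0, 0, 560, 420, 159122], [293.0, 183.0]), ([13, 0, 190, 109, 16176], [99.0, 46.0]), ([466, 0, 78, 133, 4997], [495.0, 64.0]), ([386, 144, 45, 70, 951], [401.0, 172.0]), ([253, 198, 64, 69, 3450], [284.0, 232.0]), ([0, 261, 560, 159, 48963], [263.0, 364.0]), ([521, 266, 39, 63, 654], [542.0, 299.0])]
```

View pics/w2.png

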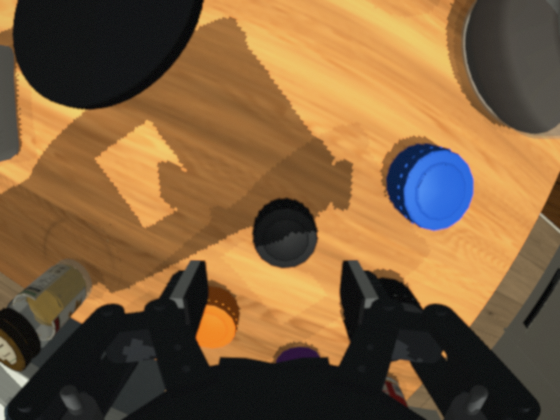

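The cap's top is at about (286,236), slightly right of the jaw centre (about 274).

```bash
python3 - <<'E'
from h import *
c=load('w2');o=ctrl.get_obs(); p=wpix(c,286,236,.029,o); print(p); p[2]=.03; to(p)
E
```

```text
[ 0.48819391 -0.14388769  0.029     ]
t 4.75 pos [ 0.4854 -0.1375  0.1022] F [ 0.7 -0.5  0.4] op 0.749 g 0.0 yaw x 25.4 z [ 0.002 -0.001 -1.   ] reach 0.025
shift cm [-0.04  0.69  7.22]
```

Emit:
servo_tool([
  [[-0.1,0.6,2,0,-0.5],[-0.1,0.6,5,0,-0.5],[-0.1,0.6,7.1,0,-0.5],[-0.1,0.6,7.1,0,-0.5],[-0.1,0.6,7.1,0,-0.3]],
])

```text
time_s: 5.25
eef_pos: [0.4875, -0.1442, 0.0315]
eef_rot: [0.001, 0.976, 0.22, 0.001]
wrist_force: [0.7, -0.5, -0.1]
opening: 0.654
grasp_force: 0.0
```

Emit:
servo_tool([
  [[0,0,0,0,0],[0,0,0,0,0.5],[0,0,0,0,1],[0,0,0,0,1],[0,0,0,0,1]],
])

```text
time_s: 5.75
eef_pos: [0.4878, -0.1445, 0.0321]
eef_rot: [0.001, 0.976, 0.22, 0.002]
wrist_force: [-1.2, 1.3, 8.8]
opening: 0.472
grasp_force: 59.8
```

Gripped: opening 0.472 (about 40 mm), 60 N. I'll lift and carry it to the stud.

Emit:
servo_tool([
  [[0,0,-4,0,1],[0,0,-8,0,1],[0,0,-12,0,1],[0,0,-16,0,1],[1.6,-4,-16,0,1]],
])

```text
time_s: 6.25
eef_pos: [0.4882, -0.1055, 0.1978]
eef_rot: [0.006, 0.976, 0.217, 0.006]
wrist_force: [0.7, 0.7, -0.2]
opening: 0.466
grasp_force: 60.8
```

Emit:
servo_tool([
  [[1.8,-4.3,0,0,1],[3.6,-8.6,0,0,1],[5.4,-13,0,0,1],[7.2,-17.3,0,0,1],[8.8,-21.5,0,0,1]],
])

```text
time_s: 6.75
eef_pos: [0.4709, 0.1333, 0.1912]
eef_rot: [0.0, 0.976, 0.22, 0.002]
wrist_force: [-0.2, 0.1, -0.6]
opening: 0.472
grasp_force: 60.8
```

Emit:
servo_tool([
  [[0,0,1,0,1],[0,0,1.5,0,1],[0,0,1.5,0,1]],
])

```text
time_s: 7.05
eef_pos: [0.4703, 0.1306, 0.1741]
eef_rot: [0.0, 0.976, 0.219, -0.0]
wrist_force: [0.4, -0.4, -0.3]
opening: 0.465
grasp_force: 60.8
```

```bash
python3 - <<'E'
from h import *
to([.4725,.130,.16]); c=shot('wrist','w3'); s=shot('side','s3')
cv2.imwrite('pics/both3.png',np.vstack([cv2.resize(c['pixels'][130:330,150:400,::-1],None,fx=1.6,fy=1.6),cv2.resize(s['pixels'][200:330,260:385,::-1],(400,280))]))
to([.4725,.130,.16])
E
```

```text
t 7.05 pos [0.4703 0.1306 0.1741] F [ 0.4 -0.4 -0.3] op 0.465 g 60.8 yaw x 25.4 z [-0.001 -0.    -1.   ] reach 0.025
shift cm [0.17 0.14 1.4 ]
t 7.15 pos [0.471  0.13   0.1746] F [ 0.2 -0.3 -0.2] op 0.466 g 60.8 yaw x 25.3 z [ 0. -0. -1.] reach 0.025
shift cm [0.14 0.07 1.46]
```

View pics/both3.png

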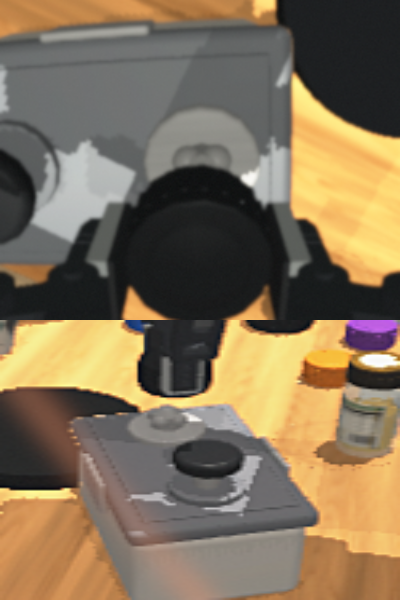

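The wrist crop shows the cap top centred near pixel (274,287), and the seat centred at column 276 with its far edge at row 197. The jaws hold the cap upright.

```bash
python3 - <<'E'
from h import *
c=load('w3');o=ctrl.get_obs();R=rot(o)
o['eef_pos']=np.array([.4705,.1303,.1743])
f=lambda u,v,z:(R.inv().apply(wpix(c,u,v,z,o)-o['eef_pos'])*1000).round(1)
print('seat top edge',f(275.6,197.5,.1),'L',f(240.6,221,.1),'R',f(311.3,221,.1))
zt=o['eef_pos'][2]-.003
print('cap',f(274,287,zt),'near edge',f(274,328.7,zt),'L',f(229,287,zt),'R',f(320,287,zt),'far',f(274,248,zt))
print('stud top',f(150+203/1.6,130+150/1.6,.12))
# top cam refine of stud via edges
t=load('top1'); 
s=cv2.resize(t['pixels'][240:276,197:235,::-1],None,fx=12,fy=12,interpolation=2); cv2.imwrite('pics/stud.png',s)
t4=shot('top','top4'); cv2.imwrite('pics/t4.png',cv2.resize(t4['pixels'][220:300,160:260,::-1],None,fx=5,fy=5))
E
```

```text
seat top edge [24.3  0.3 74.3] L [  9.2 -21.5  74.3] R [ 9.2 22.6 74.3]
cap [ 3.6 -0.7  3. ] near edge [-18.9  -0.7   3. ] L [  3.4 -19.9   3. ] R [ 3.4 19.   3. ] far [21.8 -0.7  3. ]
stud top [14.3  0.9 54.3]
```

View pics/stud.png

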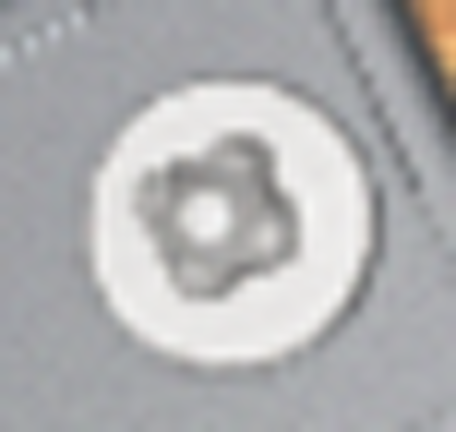

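The top crop shows the seat circle centred at crop (233,222) and the stud tip at (210,218).

```bash
python3 - <<'E'
from h import *
t=load('top1')
def pl(u,v,z):
    a=world(t,u,v,1.);o=-t['R'].T@t['t']; return o+(a-o)*(z-o[2])/(a-o)[2]
print(pl(215.96,258.0,.1),pl(214.0,257.7,.12))
to(pl(215.96,258.0,.1))
# plunger estimate
E
```

```text
[0.47299958 0.13018089 0.1       ] [0.47248427 0.13040423 0.12      ]
t 7.2 pos [0.4711 0.13   0.1747] F [ 0.2 -0.2 -0.5] op 0.462 g 60.8 yaw x 25.2 z [ 0. -0. -1.] reach 0.025
shift cm [0.17 0.07 7.47]
```

Emit:
servo_tool([
  [[0.12,0.07,0.8,0,1],[0.12,0.07,1.6,0,1],[0.12,0.07,2.1,0,1],[0.12,0.07,2.5,0,1],[0.12,0.07,2.5,0,1]],
])

```text
time_s: 7.7
eef_pos: [0.4715, 0.1311, 0.1484]
eef_rot: [-0.0, 0.976, 0.22, -0.001]
wrist_force: [-0.5, 0.7, -0.5]
opening: 0.464
grasp_force: 60.8
```

Emit:
servo_tool([
  [[0,0,0.1,0,1],[0,0,0.2,0,1],[0,0,0.3,0,1],[0,0,0.3,0,1]],
])

```text
time_s: 8.1
eef_pos: [0.4723, 0.1312, 0.1465]
eef_rot: [0.0, 0.976, 0.22, 0.0]
wrist_force: [0.0, -0.1, 0.8]
opening: 0.468
grasp_force: 60.9
```

```bash
python3 - <<'E'
from h import *
to([.4728,.1303,.132])
c=shot('wrist','w5'); s=shot('side','s5')
cv2.imwrite('pics/both5.png',np.vstack([cv2.resize(c['pixels'][130:330,150:400,::-1],None,fx=1.6,fy=1.6),cv2.resize(s['pixels'][200:290,260:385,::-1],(400,280))]))
E
```

```text
t 8.1 pos [0.4723 0.1312 0.1465] F [ 0.  -0.1  0.8] op 0.468 g 60.9 yaw x 25.4 z [ 0.001  0.    -1.   ] reach 0.025
shift cm [0.01 0.11 1.45]
```

View pics/both5.png

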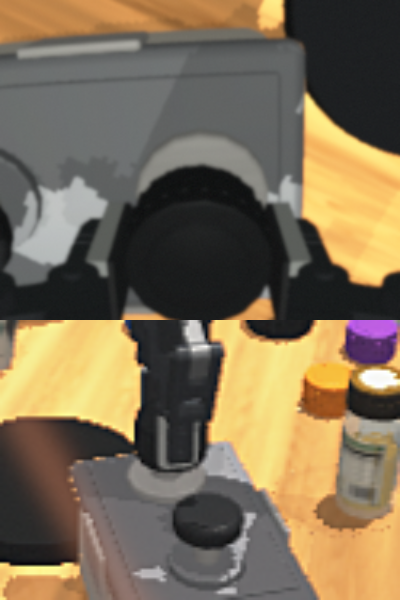

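The cap sits centred over the seat in both views: wrist columns 200 and 202, and it covers the stud in the side view. I'll press on gently.

Emit:
servo_tool([
  [[0,0.05,0.1,0,1],[0,0.05,0.2,0,1],[0,0.05,0.3,0,1],[0,0.05,0.4,0,1],[0,0.05,0.4,0,1]],
])

```text
time_s: 8.7
eef_pos: [0.4742, 0.1308, 0.1442]
eef_rot: [0.0, 0.976, 0.22, 0.002]
wrist_force: [1.2, -0.4, 10.1]
opening: 0.467
grasp_force: 61.9
```

Emit:
servo_tool([
  [[0,0,0.1,0,1],[0,0,0.2,0,1],[0,0,0.3,0,1],[0,0,0.3,0,1]],
])

```text
time_s: 9.1
eef_pos: [0.4739, 0.1307, 0.1404]
eef_rot: [0.0, 0.976, 0.22, 0.002]
wrist_force: [3.5, 1.4, 3.0]
opening: 0.467
grasp_force: 61.0
```

Emit:
servo_tool([
  [[0,0,0.2,0,1],[0,0,0.4,0,1],[0,0,0.6,0,1],[0,0,0.7,0,1],[0,0,0.7,0,1]],
])

```text
time_s: 9.6
eef_pos: [0.4727, 0.1307, 0.1321]
eef_rot: [0.0, 0.976, 0.22, 0.0]
wrist_force: [5.8, -0.4, 1.2]
opening: 0.47
grasp_force: 61.4
```

Emit:
servo_tool([
  [[0,0,0.1,0,1],[0,0,0.2,0,1],[0,0,0.2,0,1]],
])

```text
time_s: 9.9
eef_pos: [0.4728, 0.1307, 0.132]
eef_rot: [0.0, 0.976, 0.22, 0.0]
wrist_force: [-2.9, -0.6, 18.1]
opening: 0.469
grasp_force: 63.2
```

Emit:
servo_tool([
  [[0,0,0.1,0,1],[0,0,0.1,0,1],[0,0,0.1,0,1]],
])

```text
time_s: 10.2
eef_pos: [0.4729, 0.1307, 0.132]
eef_rot: [0.0, 0.976, 0.22, 0.0]
wrist_force: [-6.3, -0.6, 26.6]
opening: 0.466
grasp_force: 64.1
```

```bash
python3 - <<'E'
from h import *
s=shot('side','s6');to([.4728,.1303,.132])
cv2.imwrite('pics/s6c.png',cv2.resize(s['pixels'][160:340,200:385,::-1],None,fx=3,fy=3))
E
```

```text
t 10.25 pos [0.4729 0.1307 0.132 ] F [-6.8 -1.4 26.4] op 0.462 g 64.1 yaw x 25.4 z [ 0.001 -0.    -1.   ] reach 0.025
shift cm [-0.02  0.04 -0.  ]
```

View pics/s6c.png

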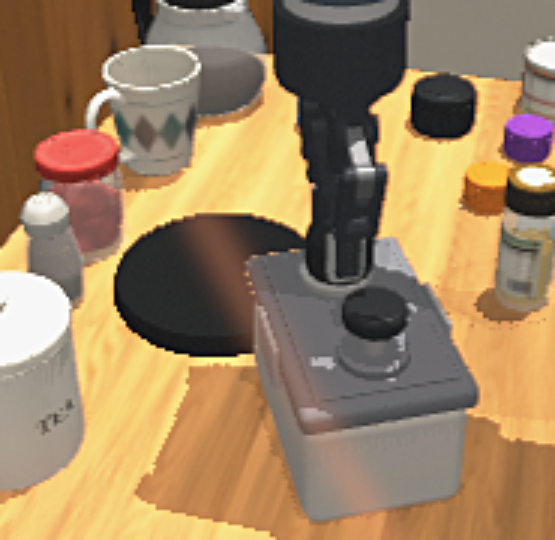

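The cap is flat on its seat at about (337,280), and the arm is still pressing with about 26 N. The bystanders haven't moved. Handing in.

```bash
python3 -c "
from bench import ctrl
print(ctrl.hand_in())"
```

```text
the job is handed in; nothing more can be done
None
```

I pushed the plunger to its stop, then snapped the small black cap onto the stud, where it sits flat; I handed in at about 10 s with the gripper still pressing it down at about 26 N, and the jar, shaker and mug were not touched.

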